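Make up two panel-refit kits in colour-coded trays

TASK

Make up the two panel-refit kits from the stock on the grey mat: the pewter altimeter bezel, the yellow pull knob and the red rocker switch go into the blue tray, and the chrome landing light switch and the rubber-tipped plunger into the orange tray, each sitting level and fully down in the cut-out made for it. Set the parts down rather than dropping them, and leave the green rocker switch, the screwdriver and the guarded switch panel alone.

Things in the scene. Friction and masses are not known exactly. Their poses are not given: they have to be found in the camera images.
- bezel: Altimeter bezel, dull pewter, lying flat: open ring, outside 58 mm, bore 46 mm, 24 mm tall; 6 to 8 mm high ears square its foot to 60 mm; black setting knob (12 mm across, top at 21 mm) on the corner at body x = y = -24 mm. Origin: centre of its underside, z up. Grip the ring's outside along body x or y, clear of the knob. 0.12 kg.
- pull_knob: Stands on the 3 mm thick grey mat like all the stock: yellow plastic pull knob on a short metal stem, standing upright on its round aluminium base: base 36 mm across and 5 mm thick, stem 12 mm across, yellow head 34 mm across from 17 to 40 mm high (widest from 22 to 36 mm). Round about z. Origin: centre of its underside, z up. Mass about 0.06 kg.
- red_rocker: Rocker switch with a red rocker on top of a black body, standing upright: 24 mm along body x, 34 mm along body y; straight sides 26 mm high, the rocker on top up to about 33 mm. Origin: centre of its underside, z up. Grip across body x (24 mm). Mass about 0.035 kg.
- light_switch: Chrome landing light switch standing upright: black housing with a chrome top plate, 26 mm along body x, 40 mm along body y, 25 mm high, with a chrome bat lever standing up from the middle to 48 mm high and leaning to body +y. Origin: centre of its underside, z up. Grip across body x (26 mm), lever between the fingers. Mass about 0.07 kg.
- plunger: Aluminium plunger lying level, 86 mm long (body y), 26 mm wide (body x). Square aluminium barrel 26 x 26 mm with three dark bands, body y -43 to +1 mm; then a 12 mm rod with a 22 mm black rubber tip out to y = +43 mm, clear of the mat. Origin: mid-length, at the underside; z up. Grip the barrel across body x near y = -20 mm (about its balance point). 0.09 kg.
- blue_tray: Blue kit tray, fixed, 100 (x) by 220 mm (y), black insert with cut-outs. Origin: centre of underside, z up. Rim 14.5, insert top 13, blue cut-out floors 5 mm high. Cut-outs at tray x = 0: bezel's 76 mm square at y = -60 mm; pull knob's round, 52 mm, at y = +13; red rocker's 40 (x) by 50 mm (y) at y = +73, long side of the rocker along tray y, either way round.
- orange_tray: Orange kit tray, fixed, 100 (x) by 220 mm (y), black insert with cut-outs. Origin: centre of underside, z up. Rim 14.5, insert top 13, orange cut-out floors 5 mm high. Cut-outs at tray x = 0: light switch's 42 (x) by 56 mm (y) at y = -60 mm; plunger's 42 by 102 mm at y = +37 (for the middle of its length). Long sides of the parts along tray y, either way round.
- green_rocker: A bystander: the same rocker switch as the red one (24 x 34 x 33 mm) but with a green rocker, for another job. It stands among the stock and must not be shifted. Origin: centre of its underside, z up. 
- screwdriver: A bystander: screwdriver, 190 mm long, lying on the cart top to the right of the trays, roughly along world x; not to be shifted. Origin near the middle, at the underside; its own x is its length, handle to -x.
- switch_panel: A bystander, fixed: grey panel 105 mm (x) by 320 mm (y), 12 mm high, with a row of rocker switches under a clear hinged lid (top about 41 mm high), beyond the trays. Not to be touched. Origin: centre of its underside.
There are look-alikes about, which are no part of the job. Leave any purple look-alike of the red_rocker alone.

How it is judged (in metres and radians):
At the end, for the whole second after the job is handed in: Each part is in its own tray: within 12 mm (tray x and y) of its cut-out's centre, underside at most 3 mm above the cut-out's floor, level within 0.1 rad, released, still; the green rocker and screwdriver are within 15 mm of their starts (x of bezel in the frame of blue_tray between -0.012 and 0.012 m and y of bezel in the frame of blue_tray between -0.072 and -0.048 m and z of bezel in the frame of blue_tray between 0.001 and 0.008 m and angle between each of bezel, pull_knob, red_rocker, light_switch, plunger's own z axis and vertical below 0.1 rad and linear speed of each of bezel, pull_knob, red_rocker, light_switch, plunger below 0.02 m/s and contact force between each of bezel, pull_knob, red_rocker, light_switch, plunger and the fingers below 0.1 N and x of pull_knob in the frame of blue_tray between -0.012 and 0.012 m and y of pull_knob in the frame of blue_tray between 0.001 and 0.025 m and z of pull_knob in the frame of blue_tray between 0.001 and 0.008 m and x of red_rocker in the frame of blue_tray between -0.012 and 0.012 m and y of red_rocker in the frame of blue_tray between 0.061 and 0.085 m and z of red_rocker in the frame of blue_tray between 0.001 and 0.008 m and x of light_switch in the frame of orange_tray between -0.012 and 0.012 m and y of light_switch in the frame of orange_tray between -0.072 and -0.048 m and z of light_switch in the frame of orange_tray between 0.001 and 0.008 m and x of plunger in the frame of orange_tray between -0.012 and 0.012 m and y of plunger in the frame of orange_tray between 0.025 and 0.049 m and z of plunger in the frame of orange_tray between 0.001 and 0.008 m and distance of each of green_rocker, screwdriver from where it was at the start of the episode below 0.015 m); the robot touches nothing.
It fails at once if the green rocker switch or the screwdriver is shifted by 15 mm or more (distance of any of green_rocker, screwdriver from where it was at the start of the episode above 0.015 m).
It fails at once if the robot leans on the guarded switch panel (over 5 N) (contact force between any of the fingers, the arm and switch_panel above 5 N).
It fails at once if a part is dropped or flung (faster than 0.8 m/s while not held) ((linear speed of bezel above 0.8 m/s and contact force between bezel and the fingers below 0.2 N) or (linear speed of pull_knob above 0.8 m/s and contact force between pull_knob and the fingers below 0.2 N) or (linear speed of red_rocker above 0.8 m/s and contact force between red_rocker and the fingers below 0.2 N) or (linear speed of light_switch above 0.8 m/s and contact force between light_switch and the fingers below 0.2 N) or (linear speed of plunger above 0.8 m/s and contact force between plunger and the fingers below 0.2 N)).
It also fails if it takes over 106 s, if anything falls off the work surface, if the arm or the gripper's body presses on something with over 40 N, if the wrist force passes 120 N, or if a joint passes its speed limit or range.

ROBOT

A 7-joint arm with a two-finger parallel gripper is mounted at the origin on the work surface. World frame = base frame: x ahead of the robot, y to its left, z up, the work surface at z = 0. Lengths are in m, angles in degrees, forces in N, time in s.
With the tool pointing down it reaches from about 0.425 to 0.875 m from the base axis. Payload 4.7 kg.
Tool frame: the origin (TCP) lies between the finger pads; the fingertips stand 11 mm ahead of it and the grasp point (between the pads) lies 8 mm behind it (env.tcp_to_tips is the distance from the TCP to the fingertips, in m); z points along the fingers, y is the line along which they close (so a half turn about z gives the same grasp; the last joint's range is limited). The gripper opens to 87 mm and grips with 3 to 60 N. Pads are 19 mm wide; open, the fingers measure 117 mm over their backs; the gripper's body (75 mm by 190 mm) begins 51 mm behind the grasp point.
Start: joints at [-68.004, 18.392, -4.016, 83.108, 1.295, 78.541, -3.26], TCP at [0.235, 0.606, 0.202] pointing down, gripper open.
Joint ranges: [-163.93, 163.93], [-17.29, 119.83], [-79.2, 71.16], [3.27, 140.29], [-89.18, 269.18], [5.43, 117.66], [-154.24, 154.24]. Speed limits (degrees/s): [147.25, 147.25, 180, 180, 180, 180, 180].

INTERFACE

Orientations are given as [roll, pitch, yaw] about the fixed x, y, z axes, in that order (R = Rz(yaw) Ry(pitch) Rx(roll)).
In Python, from cell import env, viewer gives the robot as it stands.
- The arm moves only by the tool step_arm, never from a script. Its arguments are lists of equal length, an entry for each row: "delta_pos": the shift along the tool's x, y, z in units of 0.2 m (1.0 is 0.2 m), a list of three; "rot": the turn, a rotation vector about the tool's x, y, z in units of 1.5 rad (1.0 is 1.5 rad), a list of three; "gripper": the gripper command: -1 is shut, 1 is fully open, values between are in proportion. A call has 1 to 20 rows; each row is the pose to reach, as a shift and turn from the pose commanded when the call began, along the tool's axes at that moment; what a row does not reach only later rows make up. A row lasts 1/8 s, in which the tool goes at most 62.5 mm and 10.7 degrees, less where a joint would pass 70% of its speed; a pose out of reach is approached as far as the arm can. A call with a number of a shift or a turn outside -1 to 1 is refused whole. A call with a gripper value outside its range is refused whole. The fingers move at their own pace and stop on an object; "squeeze" is the grip in N (left out, the last holds). Time passes only in rows, so rows that repeat a pose let the fingers close. It gives the time, the measured TCP pose, the force, the opening and the grip force at its end, in the units of the state.
- env.get_obs(): the state, without advancing time (a new reading comes with each control period).
- viewer.read_camera(name): name is "side" or "top" or "wrist"; returns a dict with "img" (384x512x3 uint8, red, green, blue), "fx", "fy", "cx", "cy" (pixels), "dist" ([k1, k2, p1, p2, k3] as OpenCV has them; the pictures are not rectified), "pose" (4x4, takes a point from camera to world coordinates). Camera axes: x right, y down, z forward; pixel columns grow to the right and rows downward; lengths in m; the calibration is good to about 2 mm. A picture is of the moment at which its call begins. There is no depth.
- env.sign_off(): hands the job in; it is judged then, once.
The state is a dict: "time_s": time; "qpos": joint angles; "joint_velocities": joint speeds; "effort": joint torques, N m; "tool_pos": TCP position; "tool_rot": TCP orientation; "force": force on the tool from outside, world axes, zero at the start; "wrist_torque": the same for the moment, N m; "grip_width": finger opening in m; "grasp_force": force on a finger pad.
Only numpy, scipy, OpenCV 4.12 (cv2) and the standard library are available. Lean on these libraries where they do the work, as an engineer would, in place of code of your own. Each camera call takes 0.05 s, during which the arm holds its last target. There are 200 camera calls.

## Working session

There is one attempt and no reset: what is moved stays moved. The work goes in short steps, Python scripts to look and compute and a tool call to move; the robot and the scene stay as the last step left them, time stands still between calls to the robot, and variables do not carry over. Pictures are saved under pics/ and viewed, at most 17 in all, crops included, and the job is handed in when it is done.

Besides the shell and the picture viewer there is one more tool, called after "Call:" as a command line: name --argument value ..., lists and objects as JSON in quotes. step_arm: Moves the arm, as the interface text tells. Shifts and turns lie within -1 to 1; 1 stands for 0.2 m of shift or 1.5 rad of turn. Its arguments: {"type":"object","properties":{"delta_pos":{"type":"array"},"rot":{"type":"array"},"gripper":{"type":"array"},"squeeze":{"type":"number"}},"required":["delta_pos","rot","gripper"]}

```bash
ls; mkdir -p pics
python3 - <<'E'
from cell import env, viewer
import cv2,json
o=env.get_obs();print({k:o[k] for k in('time_s','tool_pos','tool_rot','grip_width')})
for n in('top','side'):
    c=viewer.read_camera(n);cv2.imwrite(f'pics/{n}0.png',c['img'][:,:,::-1]);print(n,c['fx'],c['fy'],c['cx'],c['cy'],c['dist'],c['pose'])
E
```

```text
pics
{'time_s': 0.0, 'tool_pos': array([0.23476242, 0.6054747 , 0.20074335]), 'tool_rot': array([-1.79889204e+02,  7.08744857e-03,  1.58813263e+02]), 'grip_width': 0.08695906048510421}
top 457.3982032103083 457.3982032103083 255.24006598922185 195.26277814485212 [-0.00666804  0.          0.          0.          0.        ] [[-0.00623884 -0.99285581  0.11915708  0.40028945]
 [-0.99995372  0.00532147 -0.00801551 -0.01722742]
 [ 0.00732416 -0.11920157 -0.99284306  1.39627304]
 [ 0.          0.          0.          1.        ]]
side 366.1349959251097 366.1349959251097 259.55277390199444 193.42871714724893 [-0.08185783  0.          0.          0.          0.        ] [[-0.99625225 -0.05371257  0.06779684  0.50265707]
 [-0.08581498  0.51567249 -0.85247737  0.72817784]
 [ 0.01082778 -0.85510049 -0.51834922  0.49073983]
 [ 0.          0.          0.          1.        ]]
```

View pics/top0.png

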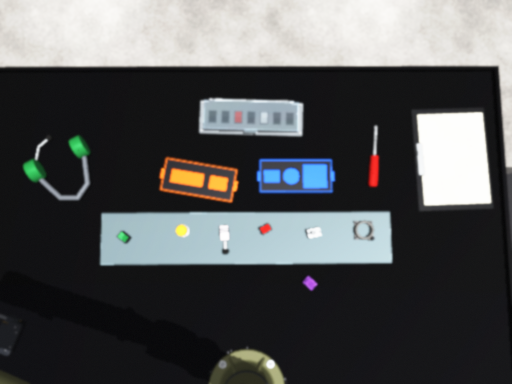

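View pics/side0.png

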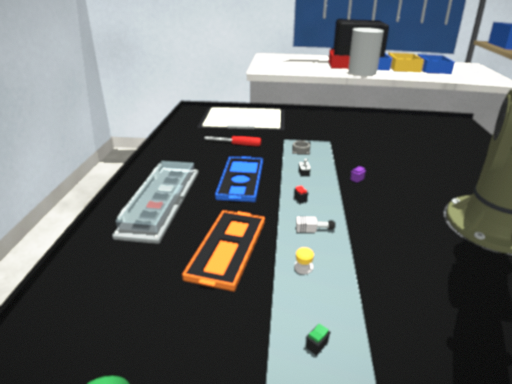

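The top view shows the stock row, left to right:

| Item | Pixel (top) |
|---|---|
| Green rocker | (124,237) |
| Yellow pull knob | (182,230) |
| Plunger, tip down | (225,237) |
| Red rocker | (265,229) |
| Light switch | (313,232) |
| Bezel | (363,230) |

- **Look-alikes for the red rocker:** the purple one at (310,283), the green one at (124,237), and the panel's red rocker at (238,117). I choose (265,229), which is on the mat.
- **Trays:** orange at (199,180), blue at (296,176).

```bash
cat > h.py <<'E'
import numpy as np,cv2
from cell import env,viewer
def cam(n):
    c=viewer.read_camera(n);c['K']=np.array([[c['fx'],0,c['cx']],[0,c['fy'],c['cy']],[0,0,1.]]);c['pose']=np.array(c['pose']);c['dist']=np.array(c['dist']);c['hsv']=cv2.cvtColor(c['img'],cv2.COLOR_RGB2HSV);return c
def world(c,px,z):
    p=cv2.undistortPoints(np.array(px,float).reshape(-1,1,2),c['K'],c['dist']).reshape(-1,2)
    d=np.c_[p,np.ones(len(p))]@c['pose'][:3,:3].T;o=c['pose'][:3,3]
    return (o+d*((z-o[2])/d[:,2])[:,None])[:,:2]
def mask(c,lo,hi,roi=None):
    m=cv2.inRange(c['hsv'],np.array(lo),np.array(hi))
    if roi: k=np.zeros_like(m);x0,y0,x1,y1=roi;k[y0:y1,x0:x1]=255;m&=k
    return m
def blobs(c,m,z,amin=20):
    r=[]
    for k in cv2.findContours(m,cv2.RETR_EXTERNAL,cv2.CHAIN_APPROX_NONE)[0]:
        if cv2.contourArea(k)<amin: continue
        w=world(c,k.reshape(-1,2),z);(x,y),(a,b),t=cv2.minAreaRect((w*1000).astype(np.float32))
        if a<b: a,b,t=b,a,t+90
        r.append((k.reshape(-1,2).mean(0).round(0),np.round([x,y,a,b],1),round((t+90)%180-90,1)))  # long-axis angle from world x
    return r
E
python3 - <<'E'
from h import *
c=cam('top')
for n,lo,hi,z,roi in [('blue',(100,120,60),(125,255,255),.0145,(240,140,350,210)),('orange',(5,150,80),(18,255,255),.0145,(140,140,260,220)),('yellow',(22,120,100),(35,255,255),.035,None),('red',(0,150,80),(4,255,255),.03,(240,215,290,250)),('green',(50,120,50),(80,255,255),.03,(100,215,150,250)),('white',(0,0,215),(180,40,255),.03,(195,212,390,265))]:
    for b in blobs(c,mask(c,lo,hi,roi),z,8): print(n,*b)
w=cam('wrist');print(w['fx'],w['pose'])
i=c['img'][150:290,100:400];cv2.imwrite('pics/z.png',cv2.resize(i,(800,373),interpolation=cv2.INTER_CUBIC)[:,:,::-1])
print(world(c,[[363,230],[313,232],[225,237],[124,237],[238,117]],.02), world(c,[[265,229]],.05))
E
```

```text
blue [295. 176.] [ 626.7 -152.2  242.3  108.5] 89.7
orange [199. 179.] [616.5 145.1 245.  109.7] 80.0
yellow [181. 230.] [461.  194.2  29.7  26.7] 0.7
red [265. 228.] [464.3 -56.8  28.   18.6] -63.8
green [123. 236.] [442.9 365.5  27.7  18.6] 45.7
white [224. 235.] [443.2  64.1  72.   28.3] 4.6
white [300. 219.] [ 490.5 -164.7   27.1   18. ] -1.0
white [310. 242.] [ 435.7 -197.3  460.7  141.4] -89.8
281.65585718847257 [[ 3.60947732e-01  8.89782159e-01  2.79292757e-01  1.59045860e-01]
 [ 9.32585520e-01 -3.44062270e-01 -1.09111884e-01  6.35497812e-01]
 [-9.91707419e-04  2.99848068e-01 -9.53986453e-01  3.84781785e-01]
 [ 0.00000000e+00  0.00000000e+00  0.00000000e+00  1.00000000e+00]]
[[ 0.4584312  -0.35200276]
 [ 0.45335251 -0.2012086 ]
 [ 0.43998572  0.06306507]
 [ 0.44174349  0.36529113]
 [ 0.80962455  0.02348035]] [[ 0.46184295 -0.05615894]]
```

View pics/z.png

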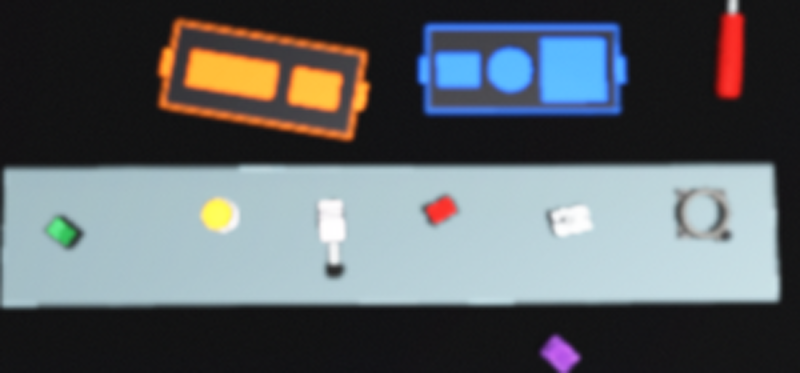

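The crop shows orange tray cut-outs at about (230,74) and (315,88), and blue ones at (458,70), (510,70) and (573,70). The red rocker on the mat is at (440,210), with the purple one off the mat at (560,354). The bezel knob points to lower right (world -x,-y) and the plunger tip points down the image (-x). Next I'll set out for the pull knob.

```bash
cat >> h.py <<'E'
def plan(xyz,psi):
    "numbers for the move calls: split so that each shift is within 0.2 m and each turn within 1.5 rad"
    o=env.get_obs();p=np.array(o['tool_pos']);a=o['tool_rot'][2];d=np.array(xyz)-p;t=(psi-a+180)%360-180
    for n in range(1,6):
        L=[]
        for k in range(n):
            y=np.radians(a+t*k/n);s=d/n
            L.append((np.array([s[0]*np.cos(y)+s[1]*np.sin(y),s[0]*np.sin(y)-s[1]*np.cos(y),-s[2]])/.2,-np.radians(t/n)/1.5))
        if all(abs(v).max()<=1 and abs(r)<=1 for v,r in L): break
    rows=max(np.linalg.norm(d)/n/.0625,abs(t)/n/10.7)
    for v,r in L: print('delta',v.round(3),'rotz',round(r,3),'rows>=%.1f'%rows)
E
python3 - <<'E'
from h import *
c=cam('top')
for n,lo,hi,roi in [('bluefloor',(95,100,200),(125,200,255),(255,158,335,195)),('orangefloor',(12,100,200),(22,220,255),(165,160,235,200))]:
    for b in blobs(c,mask(c,lo,hi,roi),.005,20): print(n,*b)
plan([.461,.194,.15],90)
E
```

```text
bluefloor [271. 176.] [626.8 -77.4  49.5  37.4] 89.7
bluefloor [259. 176.] [628.5 -38.9  34.3   9.2] -0.4
bluefloor [291. 176.] [ 626.5 -139.    50.    49.4] -0.8
bluefloor [331. 174.] [ 633.6 -265.7   46.9   12.4] -1.5
bluefloor [314. 176.] [ 626.2 -211.3   77.2   74.9] 89.7
bluefloor [292. 160.] [ 676.2 -151.3  217.9   24.5] -85.3
orangefloor [218. 183.] [606.3  86.3  56.6  42.7] 79.3
orangefloor [187. 178.] [623.4 182.3 102.3  42.3] 80.2
delta [-0.599 -0.504  0.086] rotz 0.267 rows>=2.5
delta [-0.748 -0.23   0.086] rotz 0.267 rows>=2.5
delta [-0.779  0.08   0.086] rotz 0.267 rows>=2.5
```

Call:
step_arm --delta_pos '[[-0.6, -0.5, 0.086], [-0.6, -0.5, 0.086], [-0.6, -0.5, 0.086]]' --rot '[[0, 0, 0.267], [0, 0, 0.267], [0, 0, 0.267]]' --gripper '[1, 1, 1]' --squeeze 15

```text
time_s: 0.62
tool_pos: [0.3131, 0.4659, 0.1843]
tool_rot: [-180.0, 0.1, 135.5]
force: [0.4, 0.3, 0.3]
grip_width: 0.0873
grasp_force: 0.0
```

Call:
step_arm --delta_pos '[[-0.75, -0.23, 0.086], [-0.75, -0.23, 0.086], [-0.75, -0.23, 0.086]]' --rot '[[0, 0, 0.267], [0, 0, 0.267], [0, 0, 0.267]]' --gripper '[1, 1, 1]'

```text
time_s: 1.0
tool_pos: [0.388, 0.3285, 0.1673]
tool_rot: [180.0, 0.0, 112.6]
force: [-0.1, 0.7, -0.3]
grip_width: 0.0872
grasp_force: 0.0
```

Call:
step_arm --delta_pos '[[-0.78, 0.08, 0.086], [-0.78, 0.08, 0.086], [-0.78, 0.08, 0.086], [-0.78, 0.08, 0.086], [-0.78, 0.08, 0.086]]' --rot '[[0, 0, 0.267], [0, 0, 0.267], [0, 0, 0.267], [0, 0, 0.267], [0, 0, 0.267]]' --gripper '[1, 1, 1, 1, 1]'

```text
time_s: 1.62
tool_pos: [0.4613, 0.1962, 0.1503]
tool_rot: [-180.0, -0.1, 90.1]
force: [-0.7, -0.0, 1.4]
grip_width: 0.087
grasp_force: 0.0
```

Run:
```python
from h import *
o=env.get_obs();print(o['time_s'],o['tool_pos'],o['tool_rot'],o['force'])
c=cam('wrist');cv2.imwrite('pics/w1.png',c['img'][:,:,::-1]);np.set_printoptions(suppress=True)
for n,lo,hi,z in [('yellow',(22,120,100),(35,255,255),.034),('red',(0,150,80),(4,255,255),.03)]:
    for b in blobs(c,mask(c,lo,hi),z): print(n,*b)
```

```text
1.625 [0.46130786 0.19617093 0.15034113] [-1.79988482e+02 -5.65021531e-02  9.01260597e+01] [-0.70148724 -0.02334312  1.38387098]
yellow [375. 250.] [596.9 111.3  34.2  25. ] -11.0
yellow [350. 204.] [564.7 173.   53.7   2.6] 80.8
yellow [258. 189.] [461.  190.7  34.7  32.3] -89.8
yellow [392. 189.] [610.6 188.7  92.1  34.9] 80.0
yellow [417. 161.] [615.3 197.4 129.7  93.8] 80.0
```

View pics/w1.png

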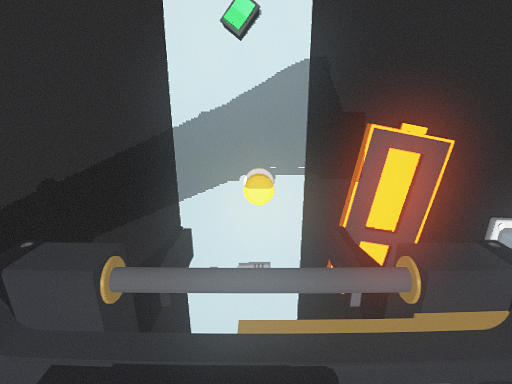

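Wrist view: the yellow head is at (258,189), centred between the open fingers, with the green rocker far away at (240,15). The knob measures as (0.461,0.192), so I go down and grip.

Call:
step_arm --delta_pos '[[-0.02, 0, 0.3], [-0.02, 0, 0.55], [-0.02, 0, 0.625], [-0.02, 0, 0.625], [-0.02, 0, 0.625], [-0.02, 0, 0.625], [-0.02, 0, 0.625], [-0.02, 0, 0.625], [-0.02, 0, 0.625]]' --rot '[[0, 0, 0], [0, 0, 0], [0, 0, 0], [0, 0, 0], [0, 0, 0], [0, 0, 0], [0, 0, 0], [0, 0, 0], [0, 0, 0]]' --gripper '[1, 1, 1, 1, -1, -1, -1, -1, -1]' --squeeze 15

```text
time_s: 2.8
tool_pos: [0.4619, 0.1905, 0.0254]
tool_rot: [180.0, -0.0, 90.0]
force: [0.2, -0.5, 0.7]
grip_width: 0.0449
grasp_force: 0.0
```

Call:
step_arm --delta_pos '[[0, 0, -0.1], [0, 0, -0.3], [0, 0, -0.4], [0, 0, -0.4]]' --rot '[[0, 0, 0], [0, 0, 0], [0, 0, 0], [0, 0, 0]]' --gripper '[-1, -1, -1, -1]'

```text
time_s: 3.3
tool_pos: [0.463, 0.1912, 0.1068]
tool_rot: [179.8, -0.1, 90.0]
force: [-0.2, 0.5, -1.0]
grip_width: 0.0056
grasp_force: 0.0
```

Run:
```python
from h import *
c=cam('wrist');cv2.imwrite('pics/w2.png',c['img'][:,:,::-1])
for b in blobs(c,mask(c,(22,120,100),(35,255,255),(200,150,300,300)),.11): print(*b)
plan([.6265,-.139,.10],90)
```

```text
[256. 196.] [461.7 215.3  24.8  23. ] 89.9
delta [-0.824  0.412  0.013] rotz -0.0 rows>=2.9
delta [-0.824  0.411  0.013] rotz -0.0 rows>=2.9
```

The fingers close at only about 70 mm/s, so the lift came before they gripped. I'll reopen and check where the knob is.

Call:
step_arm --delta_pos '[[0, 0, 0], [0, 0, 0], [0, 0, 0], [0, 0, 0], [0, 0, 0], [0, 0, 0]]' --rot '[[0, 0, 0], [0, 0, 0], [0, 0, 0], [0, 0, 0], [0, 0, 0], [0, 0, 0]]' --gripper '[0.4, 0.4, 0.4, 0.4, 0.4, 0.4]'

```text
time_s: 4.1
tool_pos: [0.4619, 0.1906, 0.1053]
tool_rot: [180.0, -0.0, 90.0]
force: [0.8, 0.2, 0.5]
grip_width: 0.0551
grasp_force: 0.0
```

Run:
```python
from h import *
o=env.get_obs();print(o['tool_pos'],o['grip_width'])
for n in('wrist','top'):
  c=cam(n)
  for b in blobs(c,mask(c,(22,120,100),(35,255,255),(200,150,300,300) if n=='wrist' else (160,205,210,260)),.036): print(n,*b)
  if n=='wrist':cv2.imwrite('pics/w2.png',c['img'][:,:,::-1])
```

```text
[0.46186264 0.19056312 0.1053024 ] 0.05505788295584236
wrist [258. 196.] [460.9 191.5  35.2  32.8] -70.4
```

View pics/w2.png

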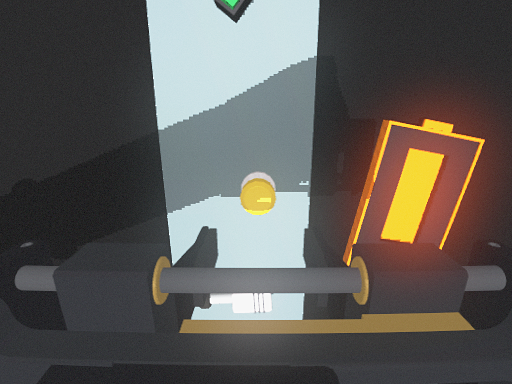

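The knob is undisturbed at (258,196), i.e. (0.461,0.1915), so I try again.

Call:
step_arm --delta_pos '[[0, 0, 0.25], [0, 0, 0.4], [0, 0, 0.4], [0, 0, 0.4], [0, 0, 0.4], [0, 0, 0.4], [0, 0, 0.4], [0, 0, 0.4], [0, 0, 0.4]]' --rot '[[0, 0, 0], [0, 0, 0], [0, 0, 0], [0, 0, 0], [0, 0, 0], [0, 0, 0], [0, 0, 0], [0, 0, 0], [0, 0, 0]]' --gripper '[0.4, 0.4, 0.4, -1, -1, -1, -1, -1, -1]' --squeeze 15

```text
time_s: 5.32
tool_pos: [0.4618, 0.1906, 0.0253]
tool_rot: [180.0, -0.0, 90.0]
force: [-0.7, -0.1, -1.0]
grip_width: 0.0083
grasp_force: 0.0
```

Run:
```python
from h import *
o=env.get_obs();print(o['tool_pos'],o['tool_rot'],o['grip_width'])
a=cam('wrist');b=cam('side');print(a['pose'])
for b_ in blobs(a,mask(a,(22,120,100),(35,255,255),(200,150,300,300)),.036): print(*b_)
cv2.imwrite('pics/w3.png',np.vstack([a['img'][100:340,100:420],cv2.resize(b['img'][180:330,210:410],(320,240))])[:,:,::-1])
```

```text
[0.46179968 0.19058871 0.02530734] [ 1.79997788e+02 -6.63396520e-03  8.99741252e+01] 0.008263216542880621
[[ 9.99999827e-01 -1.66907510e-04  5.63892004e-04  4.63082389e-01]
 [ 9.36037694e-06 -9.54238528e-01 -2.99046538e-01  2.72951235e-01]
 [ 5.88000589e-04  2.99046492e-01 -9.54238361e-01  2.09079542e-01]
 [ 0.00000000e+00  0.00000000e+00  0.00000000e+00  1.00000000e+00]]
[254. 231.] [459.1 192.9  37.   28.3] 70.2
```

View pics/w3.png

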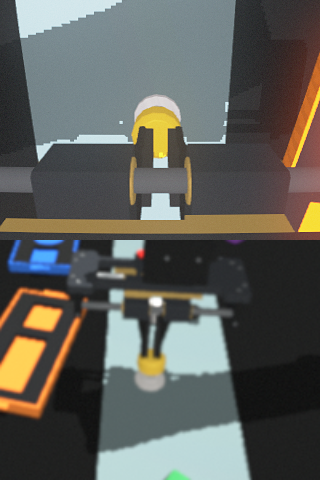

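The wrist crop (top) and side crop (bottom) both show the nearly shut fingers over the yellow head, with the tips around wrist px (255,230) and side px (304,252). They may be higher than the numbers say, so I'll triangulate the tips.

Run:
```python
from h import *
print('tips',env.tcp_to_tips)
a=cam('wrist');b=cam('side');cv2.imwrite('pics/w4.png',np.hstack([cv2.resize(a['img'][190:290,210:310],(400,400),interpolation=2),cv2.resize(b['img'][215:290,265:340],(400,400),interpolation=2)])[:,:,::-1])
for z in(.014,.03,.044,.06): print(z,world(a,[[255,230]],z),world(b,[[304,252]],z), world(a,[[257,247]],z))
```

```text
tips 0.011
0.014 [[0.4593549  0.18365674]] [[0.45735813 0.15971334]] [[0.46081858 0.16931497]]
0.03 [[0.45966024 0.19098223]] [[0.45887842 0.17879174]] [[0.46100383 0.17781711]]
0.044 [[0.45992741 0.19739203]] [[0.46020868 0.19548534]] [[0.46116593 0.18525649]]
0.06 [[0.46023275 0.20471752]] [[0.46172897 0.21456373]] [[0.46135118 0.19375863]]
```

View pics/w4.png

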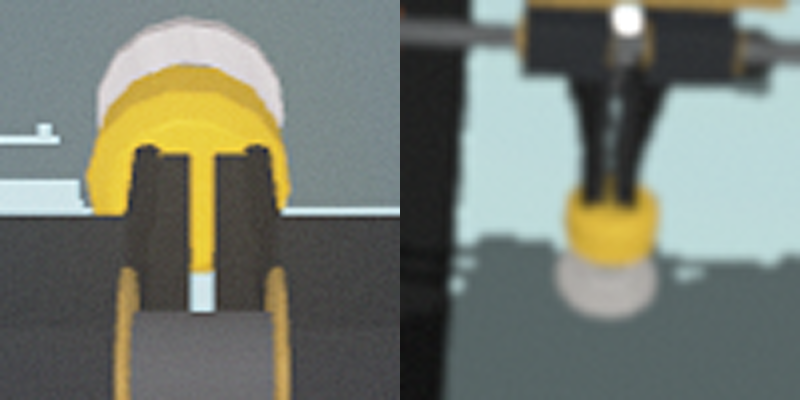

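Both crops show the fingers shut above the head, with tips at z about 0.048, well higher than TCP minus 11 mm. I'll open them and measure the tips again before going lower.

Call:
step_arm --delta_pos '[[0, 0, 0], [0, 0, 0], [0, 0, 0], [0, 0, 0], [0, 0, 0], [0, 0, 0], [0, 0, 0]]' --rot '[[0, 0, 0], [0, 0, 0], [0, 0, 0], [0, 0, 0], [0, 0, 0], [0, 0, 0], [0, 0, 0]]' --gripper '[0.4, 0.4, 0.4, 0.4, 0.4, 0.4, 0.4]'

```text
time_s: 6.4
tool_pos: [0.4618, 0.1906, 0.0253]
tool_rot: [180.0, -0.0, 90.0]
force: [-0.0, -0.0, 0.3]
grip_width: 0.0587
grasp_force: 0.0
```

Run:
```python
from h import *
o=env.get_obs();print(o['tool_pos'],o['grip_width'],o['qpos'])
a=cam('wrist');b=cam('side');cv2.imwrite('pics/w5.png',np.hstack([cv2.resize(a['img'][190:290,190:330],(448,320),interpolation=2),cv2.resize(b['img'][215:290,265:340],(320,320),interpolation=2)])[:,:,::-1])
```

```text
[0.46183242 0.19056807 0.02529363] 0.05866440497064843 [-43.48904972   9.8596822   19.46851858 116.03480047  -4.01008782
  54.7198964  -21.99393142]
```

View pics/w5.png

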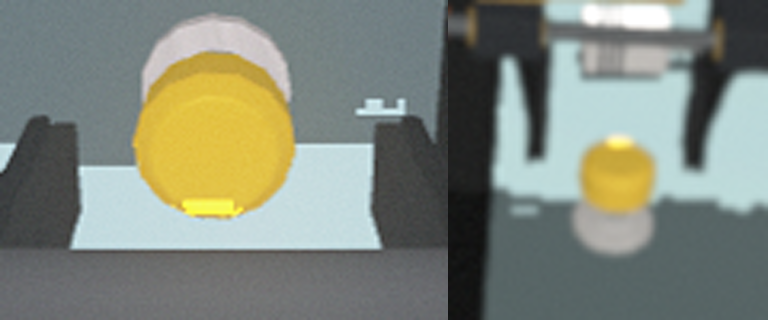

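Tips open are at side px (286,252) and (322,252), so still around z 0.047 and level with the head's top. The TCP reading must sit about 33 mm lower relative to the tips than stated. I go down in small steps and watch the force.

Call:
step_arm --delta_pos '[[0, 0, 0.025], [0, 0, 0.05], [0, 0, 0.075], [0, 0, 0.1], [0, 0, 0.1]]' --rot '[[0, 0, 0], [0, 0, 0], [0, 0, 0], [0, 0, 0], [0, 0, 0]]' --gripper '[0.4, 0.4, 0.4, 0.4, 0.4]'

```text
time_s: 7.12
tool_pos: [0.4614, 0.1903, 0.0047]
tool_rot: [-180.0, 0.0, 90.0]
force: [-0.9, 0.7, 1.0]
grip_width: 0.0608
grasp_force: 0.0
```

Run:
```python
from h import *
o=env.get_obs();print(o['tool_pos'],o['grip_width'],o['force'])
a=cam('wrist');b=cam('side');cv2.imwrite('pics/w6.png',np.hstack([cv2.resize(a['img'][190:290,190:330],(448,320),interpolation=2),cv2.resize(b['img'][215:290,265:340],(320,320),interpolation=2)])[:,:,::-1])
```

```text
[0.46141968 0.19030386 0.00471207] 0.06080744343642694 [-0.87915042  0.74647073  0.99100993]
```

View pics/w6.png

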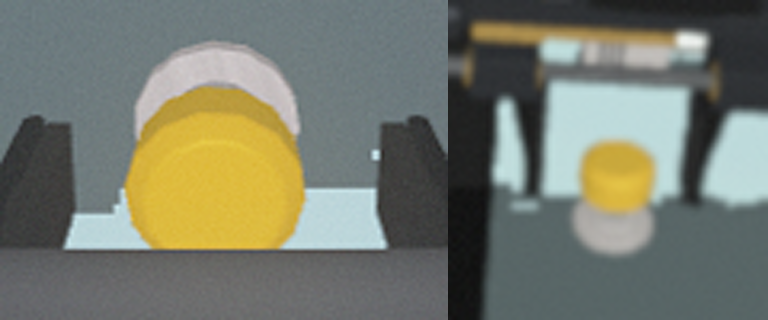

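There's no contact at reading 0.0047, which would be below the mat by the stated numbers, so the offset is confirmed. The tips are now beside the head at side px (286,261), z about 0.027. I go down 12 mm more and close.

Call:
step_arm --delta_pos '[[0, 0, 0.03], [0, 0, 0.06], [0, 0, 0.06], [0, 0, 0.06], [0, 0, 0.06], [0, 0, 0.06], [0, 0, 0.06], [0, 0, 0.06], [0, 0, 0.06]]' --rot '[[0, 0, 0], [0, 0, 0], [0, 0, 0], [0, 0, 0], [0, 0, 0], [0, 0, 0], [0, 0, 0], [0, 0, 0], [0, 0, 0]]' --gripper '[0.4, 0.4, -1, -1, -1, -1, -1, -1, -1]' --squeeze 15

```text
time_s: 8.35
tool_pos: [0.4619, 0.1906, -0.0066]
tool_rot: [180.0, -0.0, 90.0]
force: [-0.3, -0.2, 2.0]
grip_width: 0.0329
grasp_force: 15.0
```

Gripped at 33 mm with 15 N. Now I lift and carry it to the blue tray's round cut-out.

Call:
step_arm --delta_pos '[[0, 0, -0.1], [0, 0, -0.25], [0, 0, -0.4], [0, 0, -0.4]]' --rot '[[0, 0, 0], [0, 0, 0], [0, 0, 0], [0, 0, 0]]' --gripper '[-1, -1, -1, -1]'

```text
time_s: 8.85
tool_pos: [0.4637, 0.1914, 0.0754]
tool_rot: [179.8, -0.2, 90.0]
force: [0.4, -0.2, -1.5]
grip_width: 0.0327
grasp_force: 15.0
```

Call:
step_arm --delta_pos '[[-0.2, 0.1, 0], [-0.46, 0.23, 0], [-0.72, 0.36, 0], [-0.824, 0.412, 0], [-0.824, 0.412, 0]]' --rot '[[0, 0, 0], [0, 0, 0], [0, 0, 0], [0, 0, 0], [0, 0, 0]]' --gripper '[-1, -1, -1, -1, -1]'

```text
time_s: 9.48
tool_pos: [0.5438, 0.0231, 0.072]
tool_rot: [-179.9, 0.1, 89.7]
force: [-0.0, 0.6, -0.5]
grip_width: 0.0325
grasp_force: 15.0
```

Call:
step_arm --delta_pos '[[-0.2, 0.1, 0], [-0.46, 0.23, 0], [-0.72, 0.36, 0], [-0.824, 0.412, 0], [-0.824, 0.412, 0], [-0.824, 0.412, 0]]' --rot '[[0, 0, 0], [0, 0, 0], [0, 0, 0], [0, 0, 0], [0, 0, 0], [0, 0, 0]]' --gripper '[-1, -1, -1, -1, -1, -1]'

```text
time_s: 10.22
tool_pos: [0.6259, -0.136, 0.0723]
tool_rot: [-179.9, -0.1, 90.1]
force: [-0.1, 0.9, -0.8]
grip_width: 0.0323
grasp_force: 15.0
```

Run:
```python
from h import *
c=cam('wrist');cv2.imwrite('pics/w7.png',c['img'][:,:,::-1])
for n,lo,hi,z in [('y',(22,120,100),(35,255,255),.115),('bf',(95,80,170),(125,230,255),.005)]:
  for b in blobs(c,mask(c,lo,hi),z,60): print(n,*b)
plan([.6265,-.140,-.003],90)
```

```text
y [260. 254.] [ 627.2 -130.7   33.    21.4] 0.2
bf [260. 316.] [ 628.  -271.4   97.     6.7] 0.2
bf [260. 297.] [ 627.4 -246.    70.3   10.2] 0.2
bf [263. 201.] [ 627.3 -135.7   51.1   39.1] -1.2
bf [260. 137.] [627.3 -79.4  49.8  40.2] 89.8
bf [260. 149.] [ 626.7 -112.3  155.8  105.7] -89.8
delta [-0.021  0.002  0.378] rotz 0.002 rows>=1.2
```

View pics/w7.png

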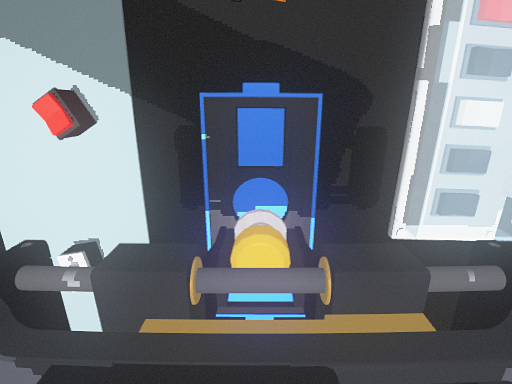

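The wrist view shows the held knob at (260,245) in line with the tray, its cut-out just ahead at (261,200), the rocker cut-out at (260,137), and the red rocker at (62,115). I lower it gently.

Call:
step_arm --delta_pos '[[0, 0, 0.15], [0, 0, 0.28], [0, 0, 0.34], [0, 0, 0.36], [0, 0, 0.375], [0, 0, 0.385], [0, 0, 0.39], [0, 0, 0.39]]' --rot '[[0, 0, 0], [0, 0, 0], [0, 0, 0], [0, 0, 0], [0, 0, 0], [0, 0, 0], [0, 0, 0], [0, 0, 0]]' --gripper '[-1, -1, -1, -1, -1, -1, -1, -1]'

```text
time_s: 11.28
tool_pos: [0.6266, -0.1392, -0.0045]
tool_rot: [180.0, -0.0, 90.0]
force: [-0.1, -0.8, -0.2]
grip_width: 0.0329
grasp_force: 15.0
```

Call:
step_arm --delta_pos '[[0, 0, 0], [0, 0, 0], [0, 0, 0], [0, 0, -0.02], [0, 0, -0.2], [0, 0, -0.45], [0, 0, -0.45]]' --rot '[[0, 0, 0], [0, 0, 0], [0, 0, 0], [0, 0, 0], [0, 0, 0], [0, 0, 0], [0, 0, 0]]' --gripper '[0.15, 0.15, 0.15, 0.15, 0.15, 0.15, 0.15]'

```text
time_s: 12.15
tool_pos: [0.6299, -0.1403, 0.0904]
tool_rot: [179.5, 0.1, 90.0]
force: [-0.6, -0.0, -0.0]
grip_width: 0.0496
grasp_force: 0.0
```

Run:
```python
from h import *
o=env.get_obs();print(o['grip_width'])
c=cam('wrist')
for n,lo,hi,z in [('y',(22,120,100),(35,255,255),.041),('r',(0,150,80),(4,255,255),.033)]:
  for b in blobs(c,mask(c,lo,hi,(0,0,400,300)),z,60): print(n,*b)
plan([.463,-.057,.085],116)
```

```text
0.049557302142119494
y [254. 197.] [ 627.2 -132.1   31.4   24.9] 5.6
r [ 61. 109.] [464.8 -58.   29.   20.6] -59.4
delta [ 0.413 -0.826  0.014] rotz -0.303 rows>=3.0
```

Call:
step_arm --delta_pos '[[0.413, -0.82, 0.01], [0.413, -0.82, 0.01], [0.413, -0.82, 0.01], [0.413, -0.82, 0.01], [0.413, -0.82, 0.01], [0.413, -0.82, 0.01]]' --rot '[[0, 0, -0.326], [0, 0, -0.326], [0, 0, -0.326], [0, 0, -0.326], [0, 0, -0.326], [0, 0, -0.326]]' --gripper '[0.15, 0.15, 0.15, 0.15, 0.15, 0.15]'

```text
time_s: 12.95
tool_pos: [0.4638, -0.0572, 0.0834]
tool_rot: [180.0, 0.1, 117.9]
force: [0.1, 0.8, 0.1]
grip_width: 0.0495
grasp_force: 0.0
```

Run:
```python
from h import *
c=cam('wrist');cv2.imwrite('pics/w8.png',c['img'][60:360,60:460][:,:,::-1])
for n,lo,hi,z in [('r',(0,150,80),(4,255,255),.034),('r',(0,150,40),(8,255,255),.034)]:
  for b in blobs(c,mask(c,lo,hi,(150,0,400,300)),z,60): print(n,*b)
c=cam('top')
for b in blobs(c,mask(c,(22,120,100),(35,255,255),(270,150,310,200)),.04,10): print('yellow placed',*b)
print(env.get_obs()['tool_pos']);plan([.4645,-.058,-.007],118)
```

```text
r [260. 204.] [464.6 -57.6  28.4  17.1] -59.1
r [260. 204.] [464.6 -57.6  28.4  17.1] -59.1
yellow placed [291. 174.] [ 628.4 -136.1   27.5   24.1] -0.8
[ 0.46348439 -0.05724309  0.0832338 ]
delta [-0.006  0.003  0.451] rotz -0.001 rows>=1.4
```

View pics/w8.png

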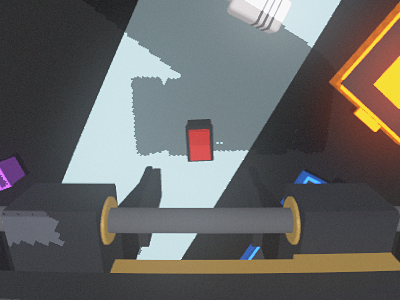

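The crop shows the red rocker at (200,140), centred and square between the fingers; the purple one at (8,172) is well away. The knob sits at (0.628,-0.136) in its cut-out. I go down and grip.

Call:
step_arm --delta_pos '[[0, 0, 0.2], [0, 0, 0.4], [0, 0, 0.45], [0, 0, 0.45], [0, 0, 0.45], [0, 0, 0.45], [0, 0, 0.45], [0, 0, 0.45], [0, 0, 0.45]]' --rot '[[0, 0, -0.023], [0, 0, -0.023], [0, 0, -0.023], [0, 0, -0.023], [0, 0, -0.023], [0, 0, -0.023], [0, 0, -0.023], [0, 0, -0.023], [0, 0, -0.023]]' --gripper '[0.15, 0.15, 0.15, -1, -1, -1, -1, -1, -1]' --squeeze 15

```text
time_s: 14.18
tool_pos: [0.4635, -0.0564, -0.0057]
tool_rot: [179.9, 0.0, 120.0]
force: [-0.7, 0.4, 6.6]
grip_width: 0.0235
grasp_force: 15.0
```

Run:
```python
from h import *
o=env.get_obs();print(o['tool_pos'],o['tool_rot'],o['grip_width'],o['grasp_force'],o['force'])
```

```text
[ 0.46351821 -0.05638714 -0.00565266] [1.79890700e+02 3.08004735e-02 1.19967217e+02] 0.023462958076403275 15.003026872873306 [-0.72322908  0.39584305  6.64798536]
```

Call:
step_arm --delta_pos '[[0, 0, -0.1], [0, 0, -0.25], [0, 0, -0.4], [0, 0, -0.4], [0, 0, -0.4]]' --rot '[[0, 0, 0], [0, 0, 0], [0, 0, 0], [0, 0, 0], [0, 0, 0]]' --gripper '[-1, -1, -1, -1, -1]'

```text
time_s: 14.8
tool_pos: [0.4619, -0.0563, 0.0726]
tool_rot: [-180.0, -0.0, 120.0]
force: [-0.6, -0.7, -0.8]
grip_width: 0.0237
grasp_force: 15.0
```

Run:
```python
from h import *
o=env.get_obs();print(o['grip_width'],o['force'])
c=cam('wrist')
for b in blobs(c,mask(c,(0,150,40),(8,255,255),(150,0,400,350)),.034+.08,60): print(*b)
plan([.627,-.078,.073],90)
```

```text
0.023704758172325924 [-0.59893991 -0.73958918 -0.84262379]
[260. 251.] [461.3 -52.8  20.4  17.7] -60.0
delta [-0.507  0.663 -0.004] rotz 0.349 rows>=2.8
```

Call:
step_arm --delta_pos '[[-0.15, 0.2, 0], [-0.35, 0.45, 0], [-0.507, 0.663, 0], [-0.507, 0.663, 0], [-0.507, 0.663, 0], [-0.507, 0.663, 0]]' --rot '[[0, 0, 0.1], [0, 0, 0.22], [0, 0, 0.349], [0, 0, 0.349], [0, 0, 0.349], [0, 0, 0.349]]' --gripper '[-1, -1, -1, -1, -1, -1]'

```text
time_s: 15.6
tool_pos: [0.6267, -0.078, 0.0731]
tool_rot: [-179.9, -0.0, 90.0]
force: [0.1, 0.0, -0.0]
grip_width: 0.0236
grasp_force: 15.0
```

Call:
step_arm --delta_pos '[[0, 0, 0.15], [0, 0, 0.28], [0, 0, 0.33], [0, 0, 0.35], [0, 0, 0.365], [0, 0, 0.375], [0, 0, 0.38], [0, 0, 0.38]]' --rot '[[0, 0, 0], [0, 0, 0], [0, 0, 0], [0, 0, 0], [0, 0, 0], [0, 0, 0], [0, 0, 0], [0, 0, 0]]' --gripper '[-1, -1, -1, -1, -1, -1, -1, -1]'

```text
time_s: 16.6
tool_pos: [0.6282, -0.0781, -0.0026]
tool_rot: [180.0, -0.0, 90.0]
force: [-0.6, -1.2, -0.3]
grip_width: 0.0236
grasp_force: 15.0
```

Call:
step_arm --delta_pos '[[0, 0, 0.006], [0, 0, 0.006], [0, 0, 0.006], [0, 0, 0.006], [0, 0, -0.02], [0, 0, -0.2], [0, 0, -0.45], [0, 0, -0.45]]' --rot '[[0, 0, 0], [0, 0, 0], [0, 0, 0], [0, 0, 0], [0, 0, 0], [0, 0, 0], [0, 0, 0], [0, 0, 0]]' --gripper '[-1, 0.15, 0.15, 0.15, 0.15, 0.15, 0.15, 0.15]'

```text
time_s: 17.6
tool_pos: [0.6316, -0.0789, 0.0924]
tool_rot: [179.5, 0.0, 90.0]
force: [-0.1, 0.9, -0.6]
grip_width: 0.0504
grasp_force: 0.0
```

Run:
```python
from h import *
print(env.get_obs()['grip_width'])
plan([.453,-.201,.10],90)
```

```text
0.05044961065270585
delta [-0.611 -0.892 -0.038] rotz -0.001 rows>=3.5
```

Call:
step_arm --delta_pos '[[-0.611, -0.885, -0.06], [-0.611, -0.885, -0.06], [-0.611, -0.885, -0.06], [-0.611, -0.885, -0.06], [-0.611, -0.885, -0.06], [-0.611, -0.885, -0.06]]' --rot '[[0, 0, 0], [0, 0, 0], [0, 0, 0], [0, 0, 0], [0, 0, 0], [0, 0, 0]]' --gripper '[0.15, 0.15, 0.15, 0.15, 0.15, 0.15]'

```text
time_s: 18.35
tool_pos: [0.4517, -0.1994, 0.0991]
tool_rot: [180.0, -0.0, 90.0]
force: [0.2, 0.1, 0.1]
grip_width: 0.05
grasp_force: 0.0
```

Run:
```python
from h import *
c=cam('wrist');cv2.imwrite('pics/w9.png',cv2.resize(c['img'][90:290,130:390],(780,600),interpolation=2)[:,:,::-1])
for b in blobs(c,mask(c,(0,0,170),(180,30,255),(150,100,380,240)),.028,40): print(*b)
c=cam('top')
for n,lo,hi,r,z in[('y',(22,120,100),(35,255,255),(270,150,310,200),.04),('r',(0,150,80),(4,255,255),(255,150,290,200),.036)]:
  for b in blobs(c,mask(c,lo,hi,r),z,8): print(n,*b)
print(env.get_obs()['tool_pos'])
```

```text
[227. 185.] [ 439.4 -177.3  139.9  132.5] 0.1
y [291. 174.] [ 628.4 -136.1   27.5   24.1] -0.8
r [272. 174.] [627.8 -77.6  21.2  12.2] 89.7
[ 0.45186864 -0.19917144  0.09903972]
```

View pics/w9.png

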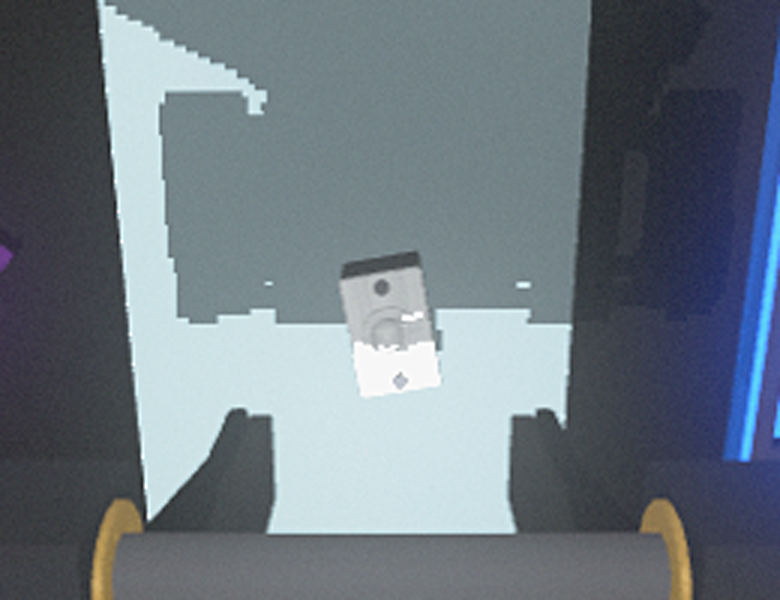

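The crop shows the light switch's chrome top with corners (341,278), (420,264), (441,385), (361,398), tilted about 10°, and lever boss at (388,330).

Run:
```python
from h import *
c=cam('wrist')
q=world(c,np.array([[341,278],[420,264],[441,385],[361,398]])/3+[130,90],.028);print(q.mean(0),q)
e=(q[3]+q[2]-q[0]-q[1]);a=np.degrees(np.arctan2(-e[1],-e[0]));print('long axis',a)
print(np.linalg.norm(q[0]-q[1]),np.linalg.norm(q[1]-q[2]))
plan([*q.mean(0),-.006],a)
```

```text
[ 0.45352456 -0.20307587] [[ 0.43791888 -0.18511289]
 [ 0.46251016 -0.18056823]
 [ 0.46984656 -0.22100085]
 [ 0.44382264 -0.22562151]]
long axis 99.29002015466631
0.025007697011800795 0.04109281491075635
delta [-0.019  0.009  0.525] rotz -0.107 rows>=1.7
```

Call:
step_arm --delta_pos '[[-0.02, 0.01, 0.15], [-0.02, 0.01, 0.35], [-0.02, 0.01, 0.48], [-0.02, 0.01, 0.525], [-0.02, 0.01, 0.525], [-0.02, 0.01, 0.525], [-0.02, 0.01, 0.525], [-0.02, 0.01, 0.525], [-0.02, 0.01, 0.525], [-0.02, 0.01, 0.525]]' --rot '[[0, 0, -0.108], [0, 0, -0.108], [0, 0, -0.108], [0, 0, -0.108], [0, 0, -0.108], [0, 0, -0.108], [0, 0, -0.108], [0, 0, -0.108], [0, 0, -0.108], [0, 0, -0.108]]' --gripper '[0.15, 0.15, 0.15, 0.15, -1, -1, -1, -1, -1, -1]' --squeeze 20

```text
time_s: 19.75
tool_pos: [0.4537, -0.2043, -0.0049]
tool_rot: [179.9, 0.0, 99.3]
force: [-0.7, 0.5, 6.3]
grip_width: 0.0259
grasp_force: 20.0
```

Call:
step_arm --delta_pos '[[0, 0, -0.1], [0, 0, -0.25], [0, 0, -0.4], [0, 0, -0.4], [0, 0, -0.4]]' --rot '[[0, 0, 0], [0, 0, 0], [0, 0, 0], [0, 0, 0], [0, 0, 0]]' --gripper '[-1, -1, -1, -1, -1]'

```text
time_s: 20.38
tool_pos: [0.4524, -0.2038, 0.0734]
tool_rot: [-180.0, -0.0, 99.3]
force: [-1.0, -0.2, -1.0]
grip_width: 0.0262
grasp_force: 20.0
```

Run:
```python
from h import *
o=env.get_obs();print(o['tool_pos'],o['grip_width'],o['force'])
plan([.6063,.0855,.0745],80)
```

```text
[ 0.45235737 -0.20376656  0.07344856] 0.02618660236648703 [-1.03353567 -0.21876991 -0.99144903]
delta [ 0.652  0.496 -0.003] rotz 0.112 rows>=2.6
delta [ 0.726  0.38  -0.003] rotz 0.112 rows>=2.6
```

Call:
step_arm --delta_pos '[[0.2, 0.15, 0], [0.4, 0.3, 0], [0.6, 0.455, 0], [0.652, 0.496, 0]]' --rot '[[0, 0, 0.03], [0, 0, 0.06], [0, 0, 0.1], [0, 0, 0.112]]' --gripper '[-1, -1, -1, -1]'

```text
time_s: 20.88
tool_pos: [0.53, -0.0554, 0.0724]
tool_rot: [-179.9, -0.0, 89.9]
force: [0.8, 0.2, -0.8]
grip_width: 0.0259
grasp_force: 20.0
```

Call:
step_arm --delta_pos '[[0.25, 0.13, 0], [0.5, 0.26, 0], [0.65, 0.34, 0], [0.726, 0.38, 0], [0.726, 0.38, 0], [0.726, 0.38, 0], [0.726, 0.38, 0]]' --rot '[[0, 0, 0.04], [0, 0, 0.08], [0, 0, 0.1], [0, 0, 0.112], [0, 0, 0.112], [0, 0, 0.112], [0, 0, 0.112]]' --gripper '[-1, -1, -1, -1, -1, -1, -1]'

```text
time_s: 21.75
tool_pos: [0.6065, 0.0831, 0.0744]
tool_rot: [-180.0, 0.0, 79.9]
force: [-0.2, -0.0, -1.0]
grip_width: 0.0255
grasp_force: 20.0
```

Run:
```python
from h import *
c=cam('wrist')
for b in blobs(c,mask(c,(8,150,120),(28,255,255),(150,0,512,300)),.005,60): print(*b)
o=env.get_obs();print(o['tool_pos'],o['tool_rot'],o['grip_width'])
plan([.6063,.0855,-.003],80)
```

```text
[254. 191.] [605.8  84.1  53.6  42.9] 79.9
[258.  69.] [622.7 180.8 102.5  43.3] 79.9
[200. 126.] [565.4 146.7 206.    4.4] 79.9
[315. 109.] [664.9 129.  217.3   8.5] 78.9
[0.60657422 0.08349099 0.07448276] [1.79994505e+02 1.47377449e-03 7.98772104e+01] 0.026162142433185074
delta [ 0.01  -0.003  0.387] rotz -0.001 rows>=1.2
```

Call:
step_arm --delta_pos '[[0.01, 0, 0.15], [0.01, 0, 0.28], [0.01, 0, 0.33], [0.01, 0, 0.35], [0.01, 0, 0.37], [0.01, 0, 0.38], [0.01, 0, 0.386], [0.01, 0, 0.386]]' --rot '[[0, 0, 0], [0, 0, 0], [0, 0, 0], [0, 0, 0], [0, 0, 0], [0, 0, 0], [0, 0, 0], [0, 0, 0]]' --gripper '[-1, -1, -1, -1, -1, -1, -1, -1]'

```text
time_s: 22.8
tool_pos: [0.6073, 0.0872, -0.0028]
tool_rot: [180.0, -0.0, 80.0]
force: [0.6, 0.3, -1.3]
grip_width: 0.0261
grasp_force: 20.0
```

Call:
step_arm --delta_pos '[[0, 0, 0], [0, 0, 0], [0, 0, 0], [0, 0, 0], [0, 0, -0.02], [0, 0, -0.2], [0, 0, -0.5], [0, 0, -0.5], [0, 0, -0.5]]' --rot '[[0, 0, 0], [0, 0, 0], [0, 0, 0], [0, 0, 0], [0, 0, 0], [0, 0, 0], [0, 0, 0], [0, 0, 0], [0, 0, 0]]' --gripper '[0.15, 0.15, 0.15, 0.15, 0.15, 0.15, 0.15, 0.15, 0.15]'

```text
time_s: 23.92
tool_pos: [0.6071, 0.0873, 0.0972]
tool_rot: [180.0, -0.0, 80.0]
force: [-0.1, 0.2, -0.4]
grip_width: 0.0501
grasp_force: 0.0
```

Run:
```python
from h import *
o=env.get_obs();print(o['tool_pos'],o['grip_width'])
c=cam('top')
m=mask(c,(0,0,170),(180,60,255),(205,215,245,262))
for b in blobs(c,m,.025,10): print(*b)
plan([.455,.064,.10],180)
```

```text
[0.60706828 0.08728079 0.0972149 ] 0.05007145170400764
[233. 239.] [437.1  40.5 137.   68.9] -0.2
delta [-0.123 -0.363 -0.01 ] rotz -0.582 rows>=4.7
delta [ 0.199 -0.327 -0.01 ] rotz -0.582 rows>=4.7
```

Call:
step_arm --delta_pos '[[-0.25, -0.727, 0], [-0.25, -0.727, 0], [-0.25, -0.727, 0], [-0.25, -0.727, 0], [-0.25, -0.727, 0], [-0.25, -0.727, 0], [-0.25, -0.727, 0], [-0.25, -0.727, 0], [-0.25, -0.727, 0], [-0.25, -0.727, 0]]' --rot '[[0, 0, 0.92], [0, 0, 0.92], [0, 0, 0.92], [0, 0, 0.92], [0, 0, 0.92], [0, 0, 0.92], [0, 0, 0.92], [0, 0, 0.92], [0, 0, 0.92], [0, 0, 0.92]]' --gripper '[0.15, 0.15, 0.15, 0.15, 0.15, 0.15, 0.15, 0.15, 0.15, 0.15]'

```text
time_s: 25.22
tool_pos: [0.4547, 0.063, 0.0964]
tool_rot: [180.0, 0.1, 1.0]
force: [-0.5, -0.6, -0.8]
grip_width: 0.05
grasp_force: 0.0
```

Run:
```python
from h import *
o=env.get_obs();print(o['tool_pos'],o['tool_rot'])
c=cam('wrist');cv2.imwrite('pics/w10.png',cv2.resize(c['img'][90:290,130:390],(780,600),interpolation=2)[:,:,::-1])
```

```text
[0.45472796 0.06298372 0.09636482] [1.79964345e+02 7.36866154e-02 1.00750427e+00]
```

View pics/w10.png

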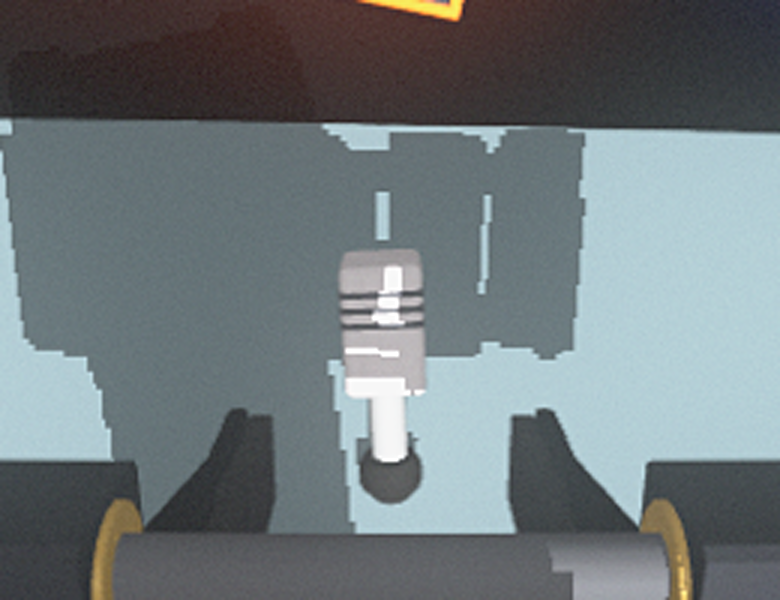

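The plunger barrel's top has corners of about (343,266), (422,263), (426,390), (347,393), with the tip at (390,478). It is centred between the fingers and nearly square to them.

Run:
```python
from h import *
c=cam('wrist')
q=world(c,np.array([[343,266],[422,263],[426,390],[347,393]])/3+[130,90],.029);print(q.mean(0),q)
e=(q[0]+q[1]-q[2]-q[3]);a=np.degrees(np.arctan2(e[1],e[0]));print('axis',a,np.linalg.norm(e)/2,np.linalg.norm(q[0]-q[1]))
print('tip',world(c,[[390/3+130,478/3+90]],.016))
plan([*q.mean(0),-.0055],a)
```

```text
[0.45468296 0.06453359] [[0.47497478 0.07757659]
 [0.47634888 0.0534064 ]
 [0.4344498  0.05090091]
 [0.43295838 0.07625047]]
axis 2.614326826892683 0.04200145459821621 0.024209220167769656
tip [[0.39558808 0.0617686 ]]
delta [-0.002 -0.007  0.511] rotz -0.019 rows>=1.6
```

Call:
step_arm --delta_pos '[[0, -0.007, 0.15], [0, -0.007, 0.35], [0, -0.007, 0.48], [0, -0.007, 0.51], [0, -0.007, 0.51], [0, -0.007, 0.51], [0, -0.007, 0.51], [0, -0.007, 0.51], [0, -0.007, 0.51], [0, -0.007, 0.51]]' --rot '[[0, 0, -0.019], [0, 0, -0.019], [0, 0, -0.019], [0, 0, -0.019], [0, 0, -0.019], [0, 0, -0.019], [0, 0, -0.019], [0, 0, -0.019], [0, 0, -0.019], [0, 0, -0.019]]' --gripper '[0.15, 0.15, 0.15, 0.15, -1, -1, -1, -1, -1, -1]' --squeeze 25

```text
time_s: 26.58
tool_pos: [0.4561, 0.0649, -0.004]
tool_rot: [-180.0, -0.1, 2.6]
force: [-1.5, 1.1, 6.4]
grip_width: 0.026
grasp_force: 25.0
```

Call:
step_arm --delta_pos '[[0, 0, 0], [0, 0, -0.05], [0, 0, -0.2], [0, 0, -0.4], [0, 0, -0.4], [0, 0, -0.4]]' --rot '[[0, 0, 0], [0, 0, 0], [0, 0, 0], [0, 0, 0], [0, 0, 0], [0, 0, 0]]' --gripper '[-1, -1, -1, -1, -1, -1]'

```text
time_s: 27.32
tool_pos: [0.4547, 0.0645, 0.0747]
tool_rot: [-180.0, 0.0, 2.6]
force: [-0.0, -0.8, -0.9]
grip_width: 0.0256
grasp_force: 25.0
```

Run:
```python
from h import *
o=env.get_obs();print(o['tool_pos'],o['tool_rot'],o['grip_width'],o['grasp_force'])
t=np.radians(80);g=np.array([.623,.1815])+.021*np.array([np.cos(t),np.sin(t)]);print(g)
plan([*g,.0745],80)
```

```text
[0.45471691 0.06451209 0.07474937] [-1.79987269e+02  3.37932832e-02  2.57036992e+00] 0.02557641454461302 24.996010065078735
[0.62664661 0.20218096]
delta [ 0.89  -0.649  0.001] rotz -0.901 rows>=7.2
```

Call:
step_arm --delta_pos '[[0.1, -0.07, 0], [0.2, -0.15, 0], [0.32, -0.23, 0], [0.43, -0.31, 0], [0.54, -0.39, 0], [0.65, -0.47, 0], [0.76, -0.55, 0], [0.83, -0.61, 0], [0.89, -0.649, 0], [0.89, -0.649, 0], [0.89, -0.649, 0]]' --rot '[[0, 0, -0.1], [0, 0, -0.2], [0, 0, -0.32], [0, 0, -0.44], [0, 0, -0.56], [0, 0, -0.67], [0, 0, -0.78], [0, 0, -0.86], [0, 0, -0.901], [0, 0, -0.901], [0, 0, -0.901]]' --gripper '[-1, -1, -1, -1, -1, -1, -1, -1, -1, -1, -1]'

```text
time_s: 28.7
tool_pos: [0.6262, 0.2012, 0.0738]
tool_rot: [-179.9, 0.1, 79.9]
force: [-1.0, -0.2, -0.1]
grip_width: 0.0255
grasp_force: 25.0
```

Run:
```python
from h import *
o=env.get_obs();print(o['tool_pos'],o['tool_rot'],o['grip_width'])
c=cam('wrist')
for b in blobs(c,mask(c,(8,150,120),(28,255,255),(150,0,512,300)),.005,60): print(*b)
plan([.6266,.2022,-.002],80)
```

```text
[0.62620823 0.20118053 0.07378176] [-1.79883261e+02  9.90301496e-02  7.99082534e+01] 0.025500597325661678
[257. 195.] [626.3 200.6  58.6  43.1] 80.1
[260. 178.] [626.3 200.5 119.9 105.9] 79.7
delta [0.005 0.    0.381] rotz -0.001 rows>=1.2
```

Call:
step_arm --delta_pos '[[0, 0, 0.15], [0, 0, 0.27], [0, 0, 0.32], [0, 0, 0.345], [0, 0, 0.36], [0, 0, 0.37], [0, 0, 0.38], [0, 0, 0.38], [0, 0, 0.38]]' --rot '[[0, 0, 0], [0, 0, 0], [0, 0, 0], [0, 0, 0], [0, 0, 0], [0, 0, 0], [0, 0, 0], [0, 0, 0], [0, 0, 0]]' --gripper '[-1, -1, -1, -1, -1, -1, -1, -1, -1]'

```text
time_s: 29.88
tool_pos: [0.6274, 0.2022, -0.0007]
tool_rot: [180.0, -0.0, 80.0]
force: [0.6, 0.9, -1.5]
grip_width: 0.0257
grasp_force: 25.0
```

Call:
step_arm --delta_pos '[[0, 0, 0.007], [0, 0, 0.007], [0, 0, 0.007], [0, 0, 0.007], [0, 0, 0.007], [0, 0, -0.02], [0, 0, -0.2], [0, 0, -0.5], [0, 0, -0.5], [0, 0, -0.5]]' --rot '[[0, 0, 0], [0, 0, 0], [0, 0, 0], [0, 0, 0], [0, 0, 0], [0, 0, 0], [0, 0, 0], [0, 0, 0], [0, 0, 0], [0, 0, 0]]' --gripper '[-1, 0.15, 0.15, 0.15, 0.15, 0.15, 0.15, 0.15, 0.15, 0.15]'

```text
time_s: 31.12
tool_pos: [0.6273, 0.2023, 0.0995]
tool_rot: [180.0, -0.0, 80.0]
force: [-0.2, -0.2, 0.1]
grip_width: 0.0498
grasp_force: 0.0
```

Run:
```python
from h import *
o=env.get_obs();print(o['tool_pos'],o['grip_width'])
plan([.458,-.352,.11],90)
```

```text
[0.62732359 0.2022625  0.09950098] 0.049802023064187004
delta [-0.959 -0.118 -0.017] rotz -0.039 rows>=3.1
delta [-0.95  -0.173 -0.017] rotz -0.039 rows>=3.1
delta [-0.939 -0.228 -0.017] rotz -0.039 rows>=3.1
```

Call:
step_arm --delta_pos '[[-0.96, -0.12, -0.02], [-0.96, -0.12, -0.02], [-0.96, -0.12, -0.02], [-0.96, -0.12, -0.02]]' --rot '[[0, 0, -0.039], [0, 0, -0.039], [0, 0, -0.039], [0, 0, -0.039]]' --gripper '[1, 1, 1, 1]'

```text
time_s: 31.62
tool_pos: [0.5679, 0.0107, 0.1019]
tool_rot: [-179.9, 0.1, 82.8]
force: [-0.3, -0.2, -0.7]
grip_width: 0.0815
grasp_force: 0.0
```

Call:
step_arm --delta_pos '[[-0.95, -0.173, -0.017], [-0.95, -0.173, -0.017], [-0.95, -0.173, -0.017], [-0.95, -0.173, -0.017]]' --rot '[[0, 0, -0.039], [0, 0, -0.039], [0, 0, -0.039], [0, 0, -0.039]]' --gripper '[1, 1, 1, 1]'

```text
time_s: 32.12
tool_pos: [0.5115, -0.1723, 0.1057]
tool_rot: [-179.9, 0.1, 86.3]
force: [-0.3, -0.2, -0.2]
grip_width: 0.0866
grasp_force: 0.0
```

Call:
step_arm --delta_pos '[[-0.94, -0.228, -0.017], [-0.94, -0.228, -0.017], [-0.94, -0.228, -0.017], [-0.94, -0.228, -0.017], [-0.94, -0.228, -0.017], [-0.94, -0.228, -0.017]]' --rot '[[0, 0, -0.039], [0, 0, -0.039], [0, 0, -0.039], [0, 0, -0.039], [0, 0, -0.039], [0, 0, -0.039]]' --gripper '[1, 1, 1, 1, 1, 1]'

```text
time_s: 32.88
tool_pos: [0.4591, -0.3497, 0.1091]
tool_rot: [-180.0, -0.1, 90.3]
force: [0.4, 0.8, -0.3]
grip_width: 0.0872
grasp_force: 0.0
```

Run:
```python
from h import *
o=env.get_obs();print(o['tool_pos'],o['tool_rot'],o['grip_width'])
c=cam('wrist');a=cv2.resize(c['img'][90:290,130:390],(780,600),interpolation=2)
b=cam('top')['img'][155:200,155:340];b=cv2.resize(b,(780,190),interpolation=2)
cv2.imwrite('pics/w11.png',np.vstack([a[:410],b])[:,:,::-1])
```

```text
[ 0.45909912 -0.34967637  0.10907028] [-1.79968769e+02 -9.94982213e-02  9.02868108e+01] 0.08724719056801587
```

View pics/w11.png

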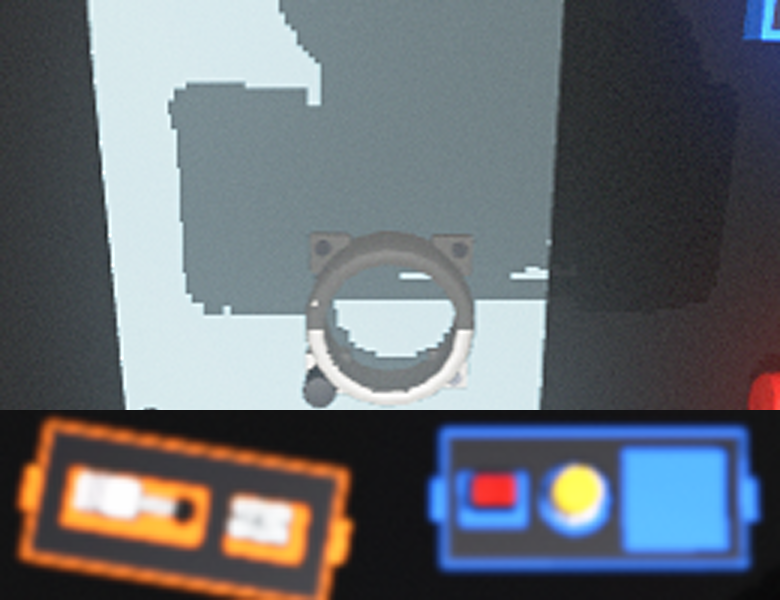

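All four placed parts sit in their cut-outs (lower strip). The bezel's ring is centred at about (390,325), rim px 308–472, with ear holes at (322,247) and (460,249) and the knob at (318,388), so its yaw is about 0.

Run:
```python
from h import *
c=cam('wrist');f=lambda p,z:world(c,np.array(p)/3+[130,90],z)
print(f([[308,328],[472,328],[390,405]],.027));h=f([[322,247],[460,249]],.011);print(h,np.degrees(np.arctan2(*(h[1]-h[0])[::-1])))
```

```text
[[ 0.43306221 -0.35641598]
 [ 0.48753414 -0.35614602]
 [ 0.46043704 -0.38401571]]
[[ 0.43693592 -0.33253314]
 [ 0.48413208 -0.33299664]] -0.5626671613549991
```

Call:
step_arm --delta_pos '[[-0.02, 0.01, 0.15], [-0.02, 0.01, 0.35], [-0.02, 0.01, 0.52], [-0.02, 0.01, 0.565], [-0.02, 0.01, 0.565], [-0.02, 0.01, 0.565], [-0.02, 0.01, 0.565], [-0.02, 0.01, 0.565], [-0.02, 0.01, 0.565], [-0.02, 0.01, 0.565], [-0.02, 0.01, 0.565]]' --rot '[[0, 0, 0], [0, 0, 0], [0, 0, 0], [0, 0, 0], [0, 0, 0], [0, 0, 0], [0, 0, 0], [0, 0, 0], [0, 0, 0], [0, 0, 0], [0, 0, 0]]' --gripper '[1, 1, 1, 1, -1, -1, -1, -1, -1, -1, -1]' --squeeze 25

```text
time_s: 34.4
tool_pos: [0.4601, -0.3569, -0.0023]
tool_rot: [179.9, 0.0, 90.1]
force: [-1.6, 0.6, 5.8]
grip_width: 0.0559
grasp_force: 25.0
```

Call:
step_arm --delta_pos '[[0, 0, 0], [0, 0, -0.05], [0, 0, -0.2], [0, 0, -0.4], [0, 0, -0.4], [0, 0, -0.4]]' --rot '[[0, 0, 0], [0, 0, 0], [0, 0, 0], [0, 0, 0], [0, 0, 0], [0, 0, 0]]' --gripper '[-1, -1, -1, -1, -1, -1]'

```text
time_s: 35.15
tool_pos: [0.4593, -0.356, 0.0764]
tool_rot: [-180.0, -0.0, 90.1]
force: [-1.3, 1.3, -1.4]
grip_width: 0.0558
grasp_force: 25.0
```

Run:
```python
from h import *
o=env.get_obs();print(o['tool_pos'],o['tool_rot'],o['grip_width'],o['grasp_force'])
plan([.627,-.2115,.0755],90)
```

```text
[ 0.45934503 -0.35599736  0.07641501] [-1.79976952e+02 -4.40002467e-02  9.00669684e+01] 0.05581785116876235 24.997727959489566
delta [0.722 0.839 0.005] rotz 0.001 rows>=3.5
```

Call:
step_arm --delta_pos '[[0.15, 0.18, 0], [0.35, 0.4, 0], [0.55, 0.63, 0], [0.7, 0.81, 0], [0.725, 0.839, 0], [0.725, 0.839, 0], [0.725, 0.839, 0]]' --rot '[[0, 0, 0], [0, 0, 0], [0, 0, 0], [0, 0, 0], [0, 0, 0], [0, 0, 0], [0, 0, 0]]' --gripper '[-1, -1, -1, -1, -1, -1, -1]'

```text
time_s: 36.02
tool_pos: [0.6254, -0.2134, 0.0763]
tool_rot: [-179.9, 0.0, 89.9]
force: [-0.5, 0.4, -1.1]
grip_width: 0.0561
grasp_force: 25.0
```

Call:
step_arm --delta_pos '[[0, 0, 0.12], [0, 0, 0.25], [0, 0, 0.31], [0, 0, 0.34], [0, 0, 0.36], [0, 0, 0.37], [0, 0, 0.378], [0, 0, 0.378], [0, 0, 0.378]]' --rot '[[0, 0, 0], [0, 0, 0], [0, 0, 0], [0, 0, 0], [0, 0, 0], [0, 0, 0], [0, 0, 0], [0, 0, 0], [0, 0, 0]]' --gripper '[-1, -1, -1, -1, -1, -1, -1, -1, -1]'

```text
time_s: 37.15
tool_pos: [0.6275, -0.2114, 0.0015]
tool_rot: [180.0, 0.0, 90.1]
force: [-0.5, 0.9, -1.4]
grip_width: 0.0558
grasp_force: 25.0
```

Call:
step_arm --delta_pos '[[0, 0, 0.005], [0, 0, 0.01], [0, 0, 0.01], [0, 0, 0.01]]' --rot '[[0, 0, 0], [0, 0, 0], [0, 0, 0], [0, 0, 0]]' --gripper '[-1, -1, -1, -1]'

```text
time_s: 37.65
tool_pos: [0.6274, -0.2113, -0.0003]
tool_rot: [180.0, -0.0, 90.1]
force: [-1.0, 0.1, 4.8]
grip_width: 0.0556
grasp_force: 25.0
```

Contact at 4.8 N, so the bezel is on its floor. I release, back off and check.

Call:
step_arm --delta_pos '[[0, 0, 0], [0, 0, 0], [0, 0, 0], [0, 0, -0.02], [0, 0, -0.2], [0, 0, -0.5], [-0.6, -0.6, -0.8], [-0.6, -0.6, -0.8], [-0.6, -0.9, -0.8], [-0.6, -0.9, -0.8], [-0.6, -0.9, -0.8], [-0.6, -0.9, -0.8], [-0.6, -0.9, -0.8]]' --rot '[[0, 0, 0], [0, 0, 0], [0, 0, 0], [0, 0, 0], [0, 0, 0], [0, 0, 0], [0, 0, 0], [0, 0, 0], [0, 0, 0], [0, 0, 0], [0, 0, 0], [0, 0, 0], [0, 0, 0]]' --gripper '[0.7, 0.7, 0.7, 0.7, 0.7, 0.7, 0.7, 0.7, 0.7, 0.7, 0.7, 0.7, 0.7]'

```text
time_s: 39.28
tool_pos: [0.4487, -0.3304, 0.1589]
tool_rot: [-180.0, -0.0, 90.2]
force: [0.1, -0.3, -0.5]
grip_width: 0.0742
grasp_force: 0.0
```

Run:
```python
from h import *
o=env.get_obs();print(o['tool_pos'],o['grip_width'],o['force'])
c=cam('top');s=cam('side')
a=cv2.resize(c['img'][150:205,155:345],(760,220),interpolation=2);b=cv2.resize(s['img'][145:295,180:345],(418,380),interpolation=2);b=cv2.copyMakeBorder(b,0,0,0,342,0)
cv2.imwrite('pics/w12.png',np.vstack([a,b])[:,:,::-1])
for n,lo,hi,r,z in[('y',(22,120,100),(35,255,255),(270,150,310,200),.04),('r',(0,150,80),(4,255,255),(255,150,290,200),.036),('light/plunger',(0,0,150),(180,70,255),(160,155,240,205),.03),('green',(50,120,50),(80,255,255),(100,215,150,250),.03),('bezel slot blue',(95,100,200),(125,200,255),(298,158,330,193),.005),('driver',(0,150,80),(6,255,255),(360,120,390,195),.01)]:
  for q in blobs(c,mask(c,lo,hi,r),z,8): print(n,*q)
```

```text
[ 0.44872323 -0.33040322  0.15891393] 0.07424639594242573 [ 0.05202398 -0.32408361 -0.48659281]
y [291. 174.] [ 628.4 -136.1   27.5   24.1] -0.8
r [272. 174.] [627.8 -77.6  21.1  12.2] 89.7
light/plunger [216. 181.] [609.5  89.9  42.2  28.7] 78.3
light/plunger [184. 175.] [625.7 185.8  71.4  28.7] 78.3
green [123. 236.] [442.9 365.5  27.7  18.6] 45.7
bezel slot blue [314. 176.] [ 626.2 -211.3   77.2   74.9] 89.7
bezel slot blue [313. 160.] [ 677.8 -209.5   96.1    3.1] 89.7
driver [374. 170.] [ 641.8 -391.6   97.7   30.8] -2.2
```

View pics/w12.png

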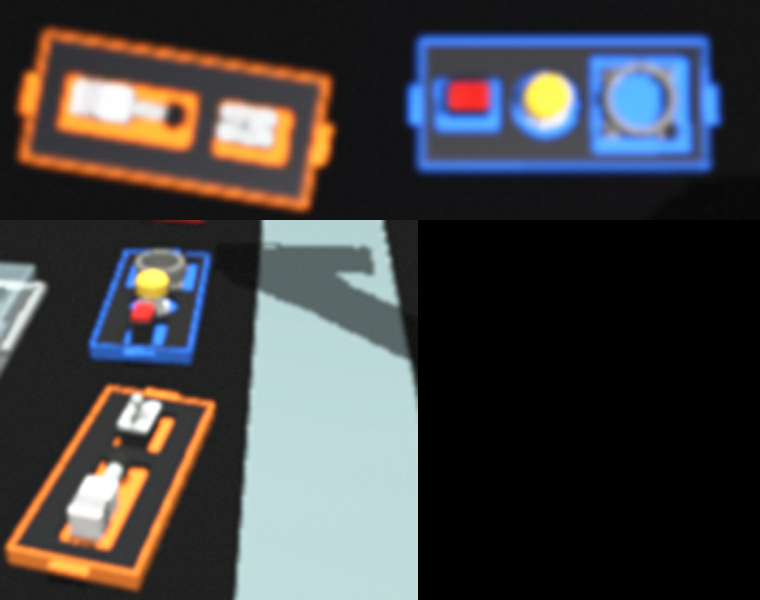

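The final view shows the following, all in their cut-outs and upright:
- red rocker at (468,95), knob at (548,95), bezel ring at (640,97);
- plunger at (125,102), light switch at (247,125).

The green rocker hasn't moved, so I hand in.

```bash
python3 -c "
from cell import env
print(env.sign_off())"
```

```text
the job is handed in; nothing more can be done
None
```

I handed the job in at about 39 s of the 106 s allowed, with all five parts set down in their cut-outs and, by the last camera check, in place and upright; the sign-off returned no verdict. The robot did not touch the green rocker, the screwdriver or the switch panel.

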